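# Hang up the peg basket and draw the clothes brush out of the mending box

### The arm

A 6-joint arm with a two-finger parallel gripper is mounted at the origin on a cart in front of the work surface, level with it; the furniture and walls round the work are solid. World frame = base frame: x ahead of the robot, y to its left, z up, the work surface at z = 0. Lengths are in m, angles in rad, forces in N, time in s.
With the tool pointing down it reaches from about 0.325 to 0.775 m from the base axis. Payload 5.5 kg.
Tool frame: the origin (TCP) lies midway between the tips of the shut fingers; the grasp point (between the pads) lies grip_point_offset behind it (grip_point_offset is the distance from the TCP to the grasp point, in m); z points along the fingers, y is the direction in which the jaws open and shut (so a half turn about z gives the same grasp; the last joint's range is limited). The gripper opens to 88 mm and grips with 3 to 60 N. Pads are 20 mm wide; open, the fingers measure 115 mm over their backs; the gripper's body (75 mm by 178 mm) begins 61 mm behind the grasp point.
Start: joints at [1.119, 0.091, 1.231, -0, 1.82, -0.057], TCP at [0.231, 0.554, 0.223] pointing down, gripper open.
Joint ranges: [-2.87, 2.87], [-0.86, 2.18], [0.17, 2.46], [-1.51, 4.65], [0.06, 2.69], [-2.65, 2.65]. Speed limits (rad/s): [2.57, 2.57, 3.01, 3.14, 3.14, 3.14].

### API

Orientations are given as a rotation vector (axis times angle).
In Python, from cell import * gives the robot as it stands. Calls block until the motion is done:
- movep(position, orientation): joint-space move of the TCP to a pose.
- servo_line(position, rot=None, v=0.15): straight line of the TCP; rot=None keeps the orientation; v is the mean speed in m/s.
- set_joints(angles): joint-space move.
- command_gripper(opening, f_grip=None): opening from 0.0 (shut) to 1.0 (fully open); f_grip is the grip in N (None keeps the last); returns when the fingers have stopped.
- dwell(seconds).
- solve_ik(position, orientation): joint angles nearest the present ones, or None.
- get_image(name): name is "side" or "top" or "wrist"; returns a dict with "frame" (384x512x3 uint8, blue, green, red), "mtx" (3x3 intrinsics, pixels), "k1" (the pictures are not rectified: a ray, as slopes to the right and down, at radius r is drawn at 1 + k1 r^2 times it, then the intrinsics apply), "rvec" (rotation vector, rad) and "tvec" (3), from world to camera coordinates, as OpenCV has them. Camera axes: x right, y down, z forward; pixel columns grow to the right and rows downward; lengths in m; the calibration is good to about 2 mm. A picture is of the moment at which its call begins. There is no depth.
A pose or a line that the arm cannot do raises IKError and nothing moves.
- job_done(): hands the job in, once; it reports no verdict.
Trained networks look in a picture, given as the dict that the camera call returned (one of the last four; its "shot" number tells which), for a name from the list of things; names that differ only in an ending like _2 or _b are one class to them, and where a whole thing is asked for, a point or a joint stands for the part that bears it (a point fixed in the world has none). Each returns a list of dicts, best first, with "conf" (0 to 1); they miss things now and then, are a little off and sometimes report something else, mostly with a low value. They report only what shows in the picture. A call takes as long as a camera call.
- find_in(query, picture): "rect" ([left, top, right, bottom] in pixels, round what is visible of it).
- regions_of(query, picture): "pixels" (384x512 bool, what is visible of it) and "rect" ([left, top, right, bottom] in pixels, round what is visible of it).
- tip_of(query, picture): "at" ([column, row] in pixels: a listed point, or the origin of a listed thing).
Readings, each from a call of its own:
- current_time(): time.
- current_joints(): joint angles.
- current_dq(): joint speeds.
- current_joint_torque(): joint torques, N m.
- current_tcp_pos(): TCP position.
- current_tool_rot(): TCP orientation.
- current_ft_force(): force on the tool from outside, world axes, zero at the start.
- current_ft_torque(): the same for the moment, N m.
- current_opening(): opening from 0.0 (shut) to 1.0 (fully open).
Only numpy, scipy, OpenCV 4.12 (cv2) and the standard library are available. Lean on these libraries where they do the work, as an engineer would, in place of code of your own. Each camera call takes 0.05 s, during which the arm holds its last target.

### The job

The peg basket has been left standing across the open mending box: hang it by its wooden handle on the hook of the black stand and let go of it. Then take the clothes brush out of the box; its handle lies under the fixed thread deck and it is longer than the opening, so lift its head end over the end wall first and draw it out slantwise, without knocking over or shifting the thread reels. Finish while holding the whole brush up in the air, at least a hand's breadth (10 cm) above the top of the box and still; do not put it down or let go.

Things in the scene. Friction and masses are not known exactly. Their poses are not given: they have to be found in the camera images.
- mending_box: Open birch plywood box, fixed, 336 x 146 mm and 75 mm high, walls and floor 8 mm. Origin: centre of its underside; x along its length, the +x end away from the robot, z up. A fixed deck board closes the top of its near (-x) end; the rest of the top is the opening, 240 mm long and 130 mm wide.
- deck_edge (a point): Middle of the edge of the thread deck where the opening begins, at the top of the box (75 mm); axes as the box's. The deck is 8 mm thick, with 59 mm clear between it and the box floor, a 5 mm high lip along this edge, and runs from here 80 mm to -x. The opening runs from here 240 mm to +x, as far as the end wall.
- brush_back (a point): Middle of the wooden back of the head of the dark clothes brush, the place to grip: 25 mm above the bristle ends, which lie on the box floor; 90 mm from the head's tip and 190 mm from the handle's end. x along the brush from handle to tip, z up out of the back. Here the back is 40 mm wide (y) and 14 mm thick, straight-sided from 40 mm behind to 70 mm ahead of this point.
- clothes_brush: The whole brush, 280 mm long, about 0.16 kg, rigid; origin in the middle of its length at the level of the bristle ends, x to the tip, z up out of the back. Bristle block 30 mm wide and 18 mm deep, under the head only; handle 22 to 25 mm wide and 13 mm thick, in line with the back.
- brush_tip (a point): The head end of the brush: middle of its end, on the underside of the wooden back. Moves with the brush.
- brush_tail (a point): The handle end of the brush: middle of its end, on the underside of the handle. Moves with the brush.
- dowel_mid (a point): Middle of the straight wooden dowel handle of the peg basket: dowel 14 mm thick, along this frame's y, free for 55 mm either side of this point; z up. Below it is 88 mm of free space to the basket's rim; the basket's bottom is 140 mm under this point. The hook must come under the dowel, so grip it beside its middle (about 35 mm off).
- peg_basket: Black wire basket full of clothes pegs, 90 mm (x) by 170 mm (y), rim 52 mm high, about 0.2 kg, handle fixed upright. Origin: centre of its underside. At the start it stands on the rims of the mending box, across the opening.
- hook_stand: Hanging stand of black steel rod, 8 mm thick, fixed: foot plate 150 x 120 x 10 mm, post 80 mm behind the hook (at x = +80 mm), hook arm at most 223 mm high. Origin on the worktop straight under the hook's seat; the hook points to -x, roughly towards the robot. It stands on the left or on the right of the box.
- hook_seat (a point): Top of the rod at the lowest point of the hook, 204 mm above the worktop, where the dowel comes to rest (dowel's middle line 7 mm above this point, across the hook). The rod rises before it (-x) to the hook's tip and behind it to the arm.
- hook_tip (a point): Top of the upturned tip of the hook, 34 mm in front (-x) of the seat and 24 mm above it.
- thread_0: Red thread reel, 31 mm across and 43 mm high, loose, upright on the thread deck. Leave it standing. Origin at its underside.
- thread_white: White thread reel, the same size, in the middle of the deck. Leave it standing.
- thread_1: Blue thread reel, the same size, on the thread deck. Leave it standing.

How it is judged:
On the way, in this order (a step that is already met when the one before it is completed fails the run):
1. the peg basket hangs by its dowel in the hook, let go (x of dowel_mid in the frame of hook_seat between -0.025 and 0.035 m and y of dowel_mid in the frame of hook_seat between -0.055 and 0.055 m and z of dowel_mid in the frame of hook_seat above -0.03 m and contact force between peg_basket and hook_stand above 0.5 N and contact force between peg_basket and the fingers below 0.1 N and contact force between peg_basket and mending_box below 0.1 N), for 0.2 s.
2. the brush slants through the opening: its tip is above the top of the box while its handle end is still below the top (z of brush_tip in the frame of mending_box above 0.08 m and z of brush_tail in the frame of mending_box below 0.07 m), for 0.05 s.
At the end, for the whole second after the job is handed in: The brush is held still in the fingers, both ends over 90 mm above the top of the box, touching neither box, basket nor stand. The basket hangs by its dowel on the hook, let go and clear of the box: dowel's middle at most 25 mm before, 35 mm behind or 55 mm beside the seat (all of step 1 and z of each of brush_tip, brush_tail in the frame of mending_box above 0.165 m and height (world z) of clothes_brush above 0.15 m and contact force between clothes_brush and the fingers above 0.5 N and linear speed of clothes_brush below 0.03 m/s and contact force between clothes_brush and mending_box below 0.1 N and contact force between clothes_brush and peg_basket below 0.1 N and contact force between clothes_brush and hook_stand below 0.1 N); the arm keeps its last pose, push and grip.
It fails at once if a thread reel is tipped over or shifted by more than 20 mm (angle between any of thread_0, thread_white, thread_1's own z axis and vertical above 0.6 rad or distance of any of thread_0, thread_white, thread_1 from where it was at the start of the episode above 0.02 m).
It also fails if it takes over 56 s, if anything falls off the work surface, if the arm or the gripper's body presses on something with over 40 N, if the wrist force passes 120 N, or if a joint passes its speed limit or range.

## Working session

There is one attempt and no reset: what is moved stays moved. The work goes in short steps, each a Python script; the robot and the scene stay as the last script left them, time stands still between calls to the robot, and variables do not carry over. Pictures are saved under pics/ and viewed, and the job is handed in when it is done.

```bash
ls; mkdir -p pics
python3 - <<'E'
from cell import *
import cv2
print(current_time())
for n in ["side","top","wrist"]:
    p=get_image(n); cv2.imwrite(f"pics/{n}0.png",p["frame"]); print(n,p["mtx"],p["k1"],p["rvec"],p["tvec"])
    for q in ["deck_edge","mending_box","brush_back","brush_tip","dowel_mid","peg_basket","hook_seat","hook_tip","hook_stand","thread_0","thread_1","thread_white","clothes_brush","brush_tail"]:
        print(q,[(d["at"],round(d["conf"],2)) for d in tip_of(q,p)][:2])
print(current_time(),current_tcp_pos(),current_tool_rot())
try: print(grip_point_offset)
except Exception as e: print(e)
E
```

```text
pics
0.0
side [[473.09955539   0.         261.7344478 ]
 [  0.         473.09955539 182.8092531 ]
 [  0.           0.           1.        ]] -0.16946423212978828 [ 0.74173837 -2.36647489  1.4182907 ] [0.4438797  0.29157889 1.163529  ]
deck_edge [([284.3, 227.8], 0.6), ([283.4, 238.2], 0.53)]
mending_box [([261.8, 239.1], 0.8), ([308.6, 228.0], 0.39)]
brush_back [([250.6, 222.4], 0.55)]
brush_tip []
dowel_mid []
peg_basket [([252.2, 204.5], 0.88)]
hook_seat []
hook_tip []
hook_stand [([331.3, 193.0], 0.76)]
thread_0 [([283.0, 225.1], 0.71), ([310.2, 224.9], 0.62)]
thread_1 [([283.0, 225.1], 0.71), ([310.2, 224.9], 0.62)]
thread_white [([295.6, 236.0], 0.72)]
clothes_brush [([264.0, 237.2], 0.76)]
brush_tail []
top [[367.64029857   0.         252.39926286]
 [  0.         367.64029857 193.61355031]
 [  0.           0.           1.        ]] -0.09670503217744619 [ 2.10979208 -2.16908324  0.16076124] [-8.22197816e-04  5.48513571e-01  1.23892471e+00]
deck_edge [([235.5, 225.9], 0.82)]
mending_box [([237.4, 205.1], 0.93)]
brush_back [([237.6, 190.0], 0.61)]
brush_tip [([243.2, 170.1], 0.54)
[... 342 characters left out ...]
([245.3, 243.8], 0.41)]
thread_white [([233.3, 242.1], 0.52), ([237.3, 202.2], 0.21)]
clothes_brush [([237.8, 209.8], 0.83), ([242.4, 170.9], 0.34)]
brush_tail [([351.0, 214.4], 0.32)]
wrist [[275.05749565   0.         254.65858216]
 [  0.         275.05749565 192.87083417]
 [  0.           0.           1.        ]] -0.02930611796127824 [-2.43476455 -1.62366512 -0.20474071] [-0.60076648 -0.03207364  0.38889148]
deck_edge []
mending_box []
brush_back []
brush_tip []
dowel_mid []
peg_basket []
hook_seat []
hook_tip []
hook_stand []
thread_0 []
thread_1 []
thread_white []
clothes_brush []
brush_tail []
2.25 [0.23075756 0.55387631 0.22263871] [6.16057579e-01 3.08058966e+00 4.30684517e-05]
0.0187
```

View pics/side0.png

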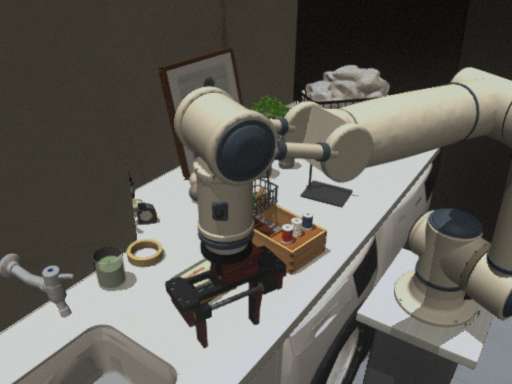

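View pics/top0.png

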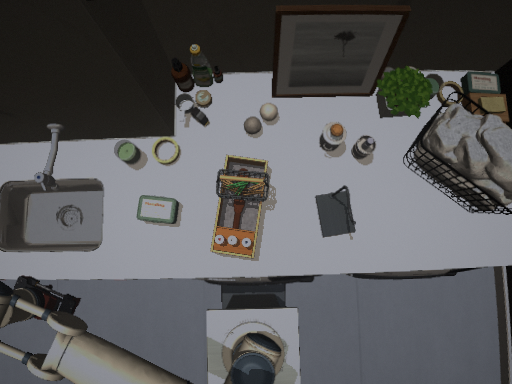

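View pics/wrist0.png

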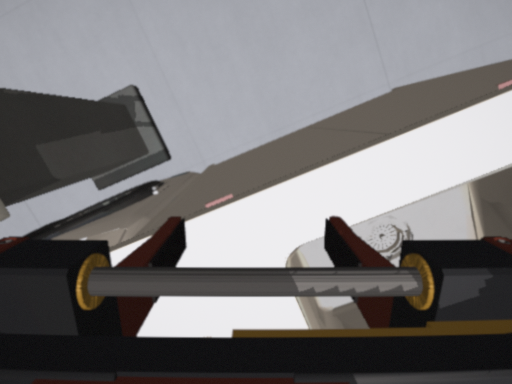

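```bash
cat > h.py <<'E'
from cell import *
import numpy as np, cv2
from scipy.spatial.transform import Rotation as R
def ray(p,uv):
    d=np.array([p["k1"],0,0,0,0.])
    n=cv2.undistortPoints(np.array([[uv]],float),p["mtx"],d)[0,0]
    Rm=cv2.Rodrigues(np.array(p["rvec"]))[0]; t=np.array(p["tvec"]).ravel()
    c=-Rm.T@t; v=Rm.T@np.array([n[0],n[1],1]); return c,v/np.linalg.norm(v)
def atz(p,uv,z):
    c,v=ray(p,uv); return c+v*(z-c[2])/v[2]
def proj(p,X):
    return cv2.projectPoints(np.array(X,float).reshape(-1,1,3),np.array(p["rvec"]),np.array(p["tvec"]),p["mtx"],np.array([p["k1"],0,0,0,0.]))[0][:,0]
def tri(obs):
    A=np.zeros((3,3));b=np.zeros(3)
    for p,uv in obs:
        c,v=ray(p,uv);M=np.eye(3)-np.outer(v,v);A+=M;b+=M@c
    return np.linalg.solve(A,b)
def down(yaw): # tool z down, tool y (jaw) direction at yaw (angle of jaw axis from world x)
    y=np.array([np.cos(yaw),np.sin(yaw),0]);z=np.array([0,0,-1.]);x=np.cross(y,z)
    return R.from_matrix(np.column_stack([x,y,z])).as_rotvec()
E
python3 - <<'E'
from h import *
p=get_image("top")
f=p["frame"]
cv2.imwrite("pics/topz.png",cv2.resize(f[140:270,200:370],None,fx=4.5,fy=4.5,interpolation=cv2.INTER_CUBIC))
for q,z in [("deck_edge",.075),("mending_box",0),("brush_back",.033),("brush_tip",.026),("dowel_mid",.215),("hook_seat",.204),("hook_tip",.228),("hook_stand",0),("clothes_brush",.008),("thread_0",.075),("thread_white",.075),("peg_basket",.075)]:
    for d in tip_of(q,p)[:2]: print(q,d["at"],round(d["conf"],2),atz(p,d["at"],z))
print(atz(p,[238,255],.0))
E
```

```text
deck_edge [235.4, 227.3] 0.74 [0.43060242 0.04398754 0.075     ]
deck_edge [334.0, 220.7] 0.54 [ 0.44312541 -0.28842751  0.075     ]
mending_box [238.3, 203.4] 0.71 [0.52073725 0.03558818 0.        ]
mending_box [237.4, 190.9] 0.17 [0.56625511 0.03786018 0.        ]
brush_back [237.2, 192.7] 0.53 [0.5544644  0.03728344 0.033     ]
brush_tip [243.6, 166.8] 0.88 [0.64858298 0.01278945 0.026     ]
dowel_mid [234.7, 181.4] 0.76 [0.56039556 0.03621588 0.215     ]
hook_seat [354.4, 213.4] 0.9 [ 0.45377465 -0.32389827  0.204     ]
hook_stand [333.5, 217.2] 0.74 [ 0.46125561 -0.3037898   0.        ]
hook_stand [234.9, 227.7] 0.51 [0.43401189 0.04957661 0.        ]
clothes_brush [239.2, 209.3] 0.8 [0.49846482 0.03251489 0.008     ]
clothes_brush [237.7, 227.4] 0.47 [0.43430348 0.03924422 0.008     ]
thread_0 [247.3, 244.5] 0.4 [0.37227915 0.0055693  0.075     ]
thread_0 [241.1, 210.5] 0.29 [0.48666986 0.0235841  0.075     ]
thread_white [231.1, 239.3] 0.53 [0.39095502 0.05919144 0.075     ]
peg_basket [242.9, 184.1] 0.58 [0.57692285 0.01540307 0.075     ]
[0.3376238  0.04069194 0.        ]
```

View pics/topz.png

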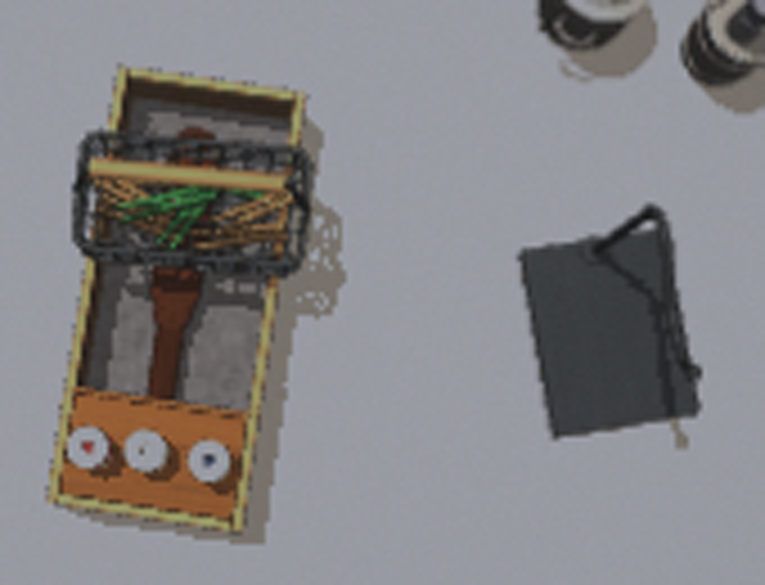

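Run:
```python
from h import *
p=get_image("top")
def z2p(a): return [200+(a[0]+.5)/4.5-.5,140+(a[1]+.5)/4.5-.5]
print("box top")
for a in [(120,68),(305,92),(242,530),(50,500)]: print(atz(p,z2p(a),.075))
print("foot")
for a in [(520,252),(660,230),(700,412),(555,437)]: print(atz(p,z2p(a),.01))
print("dowel")
for a in [(92,168),(288,185)]: print(atz(p,z2p(a),.215))
print("tip",atz(p,z2p((695,372)),.228),atz(p,z2p((655,212)),.223))
w=get_image("wrist");c,v=ray(w,[256,192]);print("cam",c,v,current_tcp_pos())
for X in [(.45,-.1,.42),(.42,.0,.42),(.36,.04,.42)]:
  for y in (0,np.pi/2,np.pi/4): print(X,y,solve_ik(X,down(y)))
```

```text
box top
[0.68179815 0.0705164  0.075     ]
[ 0.65872038 -0.07089855  0.075     ]
[ 0.32923535 -0.01352548  0.075     ]
[0.35480771 0.12784846 0.075     ]
foot
[ 0.53972711 -0.24020597  0.01      ]
[ 0.5542872  -0.35365903  0.01      ]
[ 0.40845662 -0.37620718  0.01      ]
[ 0.39265496 -0.26020797  0.01      ]
dowel
[0.57543456 0.08041888 0.215     ]
[ 0.55999359 -0.05130429  0.215     ]
tip [ 0.42527083 -0.31447369  0.228     ] [ 0.5333687  -0.29605899  0.223     ]
cam [0.1705712  0.57959676 0.38491435] [ 0.22789866 -0.08923709 -0.969587  ] [0.23078164 0.5538498  0.22261058]
(0.45, -0.1, 0.42) 0 [-2.92492338e-01 -1.40789106e-01  1.09630289e+00 -4.44089210e-16
  2.18607887e+00 -2.92492338e-01]
(0.45, -0.1, 0.42) 1.5707963267948966 [-2.92492338e-01 -1.40789106e-01  1.09630289e+00 -4.44089210e-16
  2.18607887e+00 -1.86328866e+00]
(0.45, -0.1, 0.42) 0.7853981633974483 [-2.92492338e-01 -1.40789106e-01  1.09630289e+00 -4.44089210e-16
  2.18607887e+00 -1.07789050e+00]
(0.42, 0.0, 0.42) 0 [-8.10410601e-02 -2.43540009e-01  1.18473013e+00 -4.44089210e-16
  2.20040253e+00 -8.10410601e-02]
(0.42, 0.0, 0.42) 1.5707963267948966 [-8.10410601e-02 -2.43540009e-01  1.18473013e+00 -4.44089210e-16
  2.20040253e+00 -1.65183739e+00]
(0.42, 0.0, 0.42) 0.7853981633974483 [-8.10410601e-02 -2.43540009e-01  1.18473013e+00 -4.44089210e-16
  2.20040253e+00 -8.66439223e-01]
(0.36, 0.04, 0.42) 0 [ 1.66520316e-02 -3.83976132e-01  1.29317317e+00 -4.44089210e-16
  2.23239561e+00  1.66520316e-02]
(0.36, 0.04, 0.42) 1.5707963267948966 [ 1.66520316e-02 -3.83976132e-01  1.29317317e+00 -4.44089210e-16
  2.23239561e+00 -1.55414430e+00]
(0.36, 0.04, 0.42) 0.7853981633974483 [ 1.66520316e-02 -3.83976132e-01  1.29317317e+00 -4.44089210e-16
  2.23239561e+00 -7.68746132e-01]
```

Run:
```python
from h import *
movep([.46,-.12,.42],down(np.pi/2))
t=get_image("top");w=get_image("wrist");s=get_image("side")
cv2.imwrite("pics/w1.png",w["frame"]);cv2.imwrite("pics/s1.png",s["frame"])
for q in ["dowel_mid","hook_seat","hook_tip","hook_stand","deck_edge","brush_back","brush_tip","peg_basket","mending_box"]:
    for n,p in (("t",t),("w",w),("s",s)): print(q,n,[(d["at"],round(d["conf"],2)) for d in tip_of(q,p)][:2])
print(ray(w,[256,192]),current_time(),current_tcp_pos())
```

```text
dowel_mid t [([239.3, 180.8], 0.63)]
dowel_mid w [([346.5, 245.7], 0.92)]
dowel_mid s [([248.5, 163.2], 0.59)]
hook_seat t [([352.8, 212.5], 0.77), ([236.6, 227.7], 0.27)]
hook_seat w [([118.8, 173.2], 0.79)]
hook_seat s [([338.4, 142.7], 0.82)]
hook_tip t [([356.1, 223.3], 0.89)]
hook_tip w [([104.0, 147.6], 0.65)]
hook_tip s [([348.3, 135.9], 0.98)]
hook_stand t [([334.5, 218.9], 0.96), ([243.0, 168.8], 0.56)]
hook_stand w [([167.2, 151.7], 0.89)]
hook_stand s [([330.2, 197.0], 0.93)]
deck_edge t [([234.5, 227.2], 0.96)]
deck_edge w [([345.5, 142.8], 0.62)]
deck_edge s [([286.5, 224.9], 0.78)]
brush_back t [([238.0, 188.4], 0.84), ([353.5, 215.2], 0.33)]
brush_back w [([352.1, 117.7], 0.57)]
brush_back s [([249.1, 223.1], 0.62)]
brush_tip t [([241.5, 169.0], 0.82)]
brush_tip w [([319.7, 239.1], 0.91)]
brush_tip s [([231.2, 214.9], 0.78)]
peg_basket t [([244.4, 186.4], 0.66)]
peg_basket w [([326.1, 213.6], 0.95)]
peg_basket s [([254.0, 206.8], 0.62)]
mending_box t [([236.4, 203.8], 0.59)]
mending_box w [([326.5, 173.6], 0.68)]
mending_box s [([264.3, 236.7], 0.57)]
(array([ 0.39488591, -0.11976512,  0.58203047]), array([ 0.24438914,  0.00576621, -0.96966009])) 7.1083 [ 0.46000506 -0.11999189  0.4200141 ]
```

View pics/w1.png

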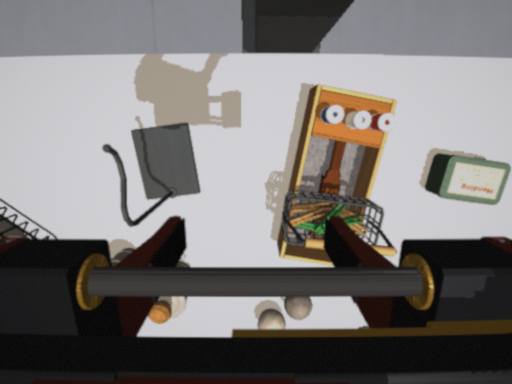

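View pics/s1.png

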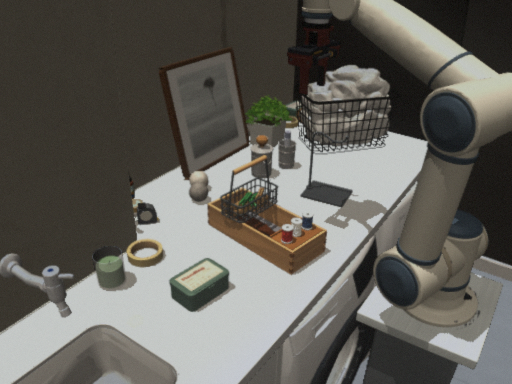

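```bash
cat > m.py <<'E'
from h import *
def meas(names,P,conf=.5):
    out={}
    D={q:{n:tip_of(q,P[n]) for n in P} for q in names}
    for q in names:
        obs=[(P[n],D[q][n][0]["at"]) for n in P if D[q][n] and D[q][n][0]["conf"]>conf]
        if len(obs)>1:
            X=tri(obs);out[q]=X
            print(q,X.round(4),[ (n,(proj(P[n],X)[0]-D[q][n][0]["at"]).round(1)) for n in P if D[q][n]])
    return out
E
python3 - <<'E'
from m import *
P={n:get_image(n) for n in("top","wrist","side")}
meas(["dowel_mid","hook_seat","hook_tip","deck_edge","brush_tip","hook_stand","mending_box","brush_back","peg_basket"],P)
for n in P: cv2.imwrite(f"pics/c_{n}.png",P[n]["frame"])
w=P["wrist"];s=P["side"];t=P["top"]
print("w/s tip",tri([(w,(107,148)),(s,(348,136))]))
print("foot in wrist",[atz(w,u,.01).round(4) for u in [(134,130),(188,124),(200,190),(147,198)]])
print("box top in wrist",[atz(w,u,.075).round(4) for u in [(318,87),(396,99)]])
f=P["wrist"]["frame"];cv2.imwrite("pics/wz.png",cv2.resize(f[80:270,90:400],None,fx=2.5,fy=2.5,interpolation=cv2.INTER_CUBIC))
f=P["side"]["frame"];cv2.imwrite("pics/sz.png",cv2.resize(f[110:280,200:370],None,fx=3.5,fy=3.5,interpolation=cv2.INTER_CUBIC))
E
```

```text
dowel_mid [0.5701 0.0164 0.2193] [('top', array([ 1.3, -0.2])), ('wrist', array([3.6, 2.5])), ('side', array([1. , 1.1]))]
hook_seat [ 0.4595 -0.3104  0.2001] [('top', array([-0.5, -2.1])), ('wrist', array([-0.1, -3. ])), ('side', array([ 0.8, -0.1]))]
hook_tip [ 0.4227 -0.3196  0.2229] [('top', array([-0.5,  0.8])), ('wrist', array([-2.5,  0.4])), ('side', array([-0.7,  0.2]))]
deck_edge [0.4273 0.0497 0.0777] [('top', array([-0.2,  2.8])), ('wrist', array([-2.1,  1.7])), ('side', array([-2.3, -0.8]))]
brush_tip [0.6417 0.0153 0.0299] [('top', array([-1.2,  0.1])), ('wrist', array([-2. , -0.5])), ('side', array([-0.2, -0.5]))]
hook_stand [ 0.4479 -0.2879  0.0427] [('top', array([-0.2, -0.6])), ('wrist', array([-0.4, -1.1])), ('side', array([ 23.7, -38.4]))]
mending_box [0.5102 0.0329 0.0011] [('top', array([2.8, 3.3])), ('wrist', array([3. , 3.9])), ('side', array([-1.8,  0.4]))]
brush_back [0.5565 0.0286 0.0355] [('top', array([0.5, 0.1])), ('wrist', array([1.3, 1.4])), ('side', array([0.8, 0.5]))]
peg_basket [0.5641 0.0142 0.0781] [('top', array([-1. ,  1.2])), ('wrist', array([-2.5,  0.1])), ('side', array([-1.2, -0.7]))]
w/s tip [ 0.42420313 -0.31094985  0.22815523]
foot in wrist [array([ 0.4085, -0.3664,  0.01  ]), array([ 0.3971, -0.255 ,  0.01  ]), array([ 0.5347, -0.2371,  0.01  ]), array([ 0.5526, -0.3533,  0.01  ])]
box top in wrist [array([ 0.334 , -0.0096,  0.075 ]), array([0.3529, 0.1301, 0.075 ])]
```

View pics/wz.png

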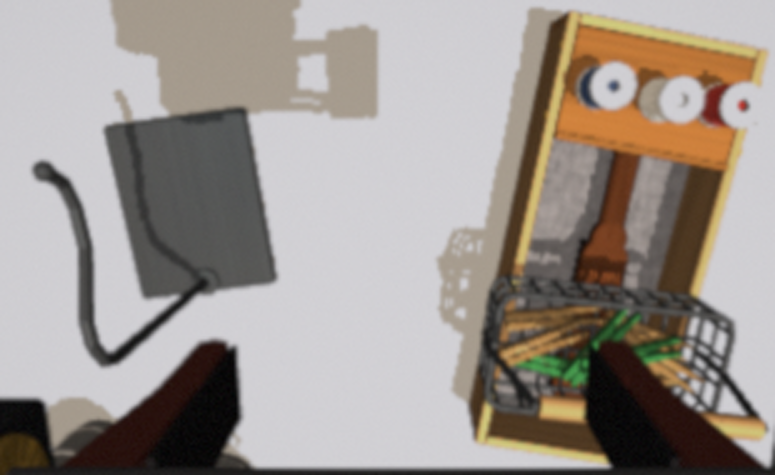

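View pics/sz.png

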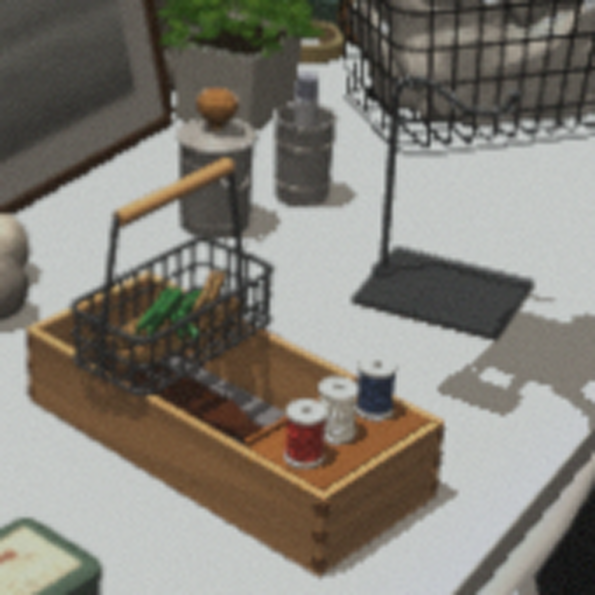

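Run:
```python
from h import *
yd=np.radians(-6.7); yh=np.radians(8.5); G=.0187
mid=np.array([.5693,.0155,.215]); g=mid+.035*np.array([-np.sin(yd),np.cos(yd),0])
seat=np.array([.459,-.309,.204])
hx=np.array([np.cos(yh),np.sin(yh),0]);hy=np.array([-np.sin(yh),np.cos(yh),0])
T=lambda X:np.array(X)-[0,0,G]
print(g)
for X,y in ((g,yd),(seat+hy*.035,yh),(seat+hy*.035-.14*hx+[0,0,.06],yh)): print(solve_ik(T(X),down(y)))
command_gripper(1.0)
movep(T(g+[0,0,.07]),down(yd))
w=get_image("wrist");cv2.imwrite("pics/w2.png",w["frame"])
servo_line(T(g),v=.1)
w=get_image("wrist");cv2.imwrite("pics/w3.png",w["frame"])
print(current_time(),current_ft_force())
```

```text
[0.57338348 0.05026097 0.215     ]
[0.0283283  0.0213573  1.34954385 0.         1.7706915  0.14526536]
[-6.07951877e-01 -1.01000583e-01  1.48811089e+00 -4.44089210e-16
  1.75448235e+00 -7.56304864e-01]
[-0.83098362 -0.3547331   1.59778741  0.          1.89853834 -0.9793366 ]
11.55 [-0.08198421 -0.13354186 -0.30859316]
```

View pics/w3.png

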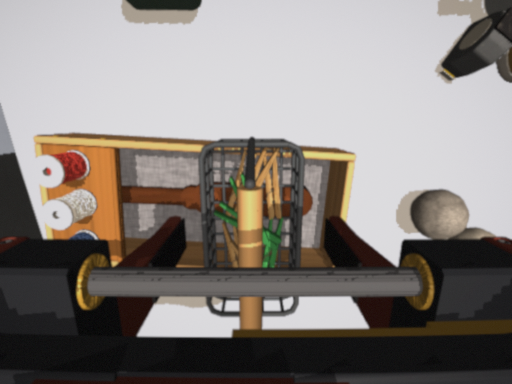

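Run:
```python
from h import *
yd=np.radians(-6.7); yh=np.radians(8.5); G=.0187
T=lambda X:np.array(X)-[0,0,G]
seat=np.array([.459,-.309,.204])
hx=np.array([np.cos(yh),np.sin(yh),0]);hy=np.array([-np.sin(yh),np.cos(yh),0])
command_gripper(0,45)
print(current_opening()*88)
p=current_tcp_pos()
servo_line(np.array(p)+[0,0,.09],v=.15)
print(current_ft_force(),current_opening()*88)
movep(T(seat+hy*.035-.14*hx+[0,0,.06]),down(yh))
print(current_time())
P={n:get_image(n) for n in("top","wrist","side")}
for n in P: cv2.imwrite(f"pics/d_{n}.png",P[n]["frame"])
f=P["side"]["frame"];cv2.imwrite("pics/sz2.png",cv2.resize(f[90:260,230:430],None,fx=3.5,fy=3.5,interpolation=cv2.INTER_CUBIC))
from m import meas
meas(["dowel_mid","hook_tip","hook_seat"],P,.4)
```

```text
12.677516899639159
[-0.39599983  1.32232219 -2.13677474] 12.304207815435545
15.0333
dowel_mid [ 0.333  -0.3045  0.2527] [('top', array([ 0. , -0.5])), ('wrist', array([ 5.7, -2.7])), ('side', array([1.6, 0. ]))]
hook_seat [ 0.4557 -0.3114  0.2116] [('top', array([-1.1, -0.2])), ('wrist', array([-1.4,  4. ]))]
```

View pics/d_wrist.png

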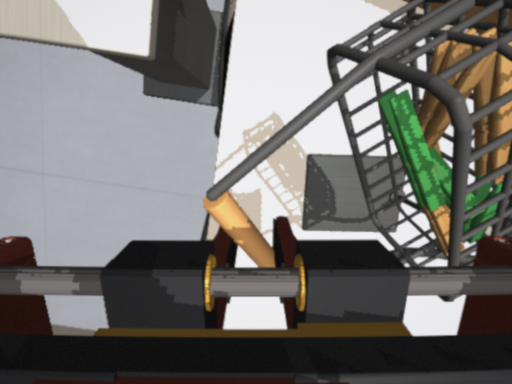

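View pics/sz2.png

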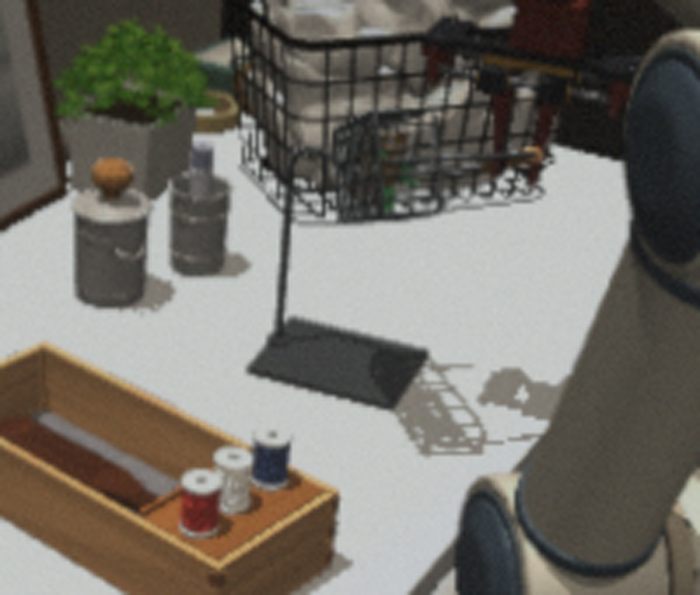

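View pics/d_top.png

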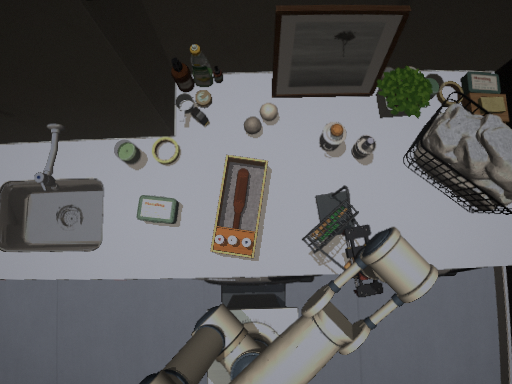

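Run:
```python
from h import *
print(current_time(),current_opening()*88,current_tcp_pos(),current_tool_rot(),down(np.radians(8.5)),current_joints(),current_ft_force(),current_ft_torque())
P={n:get_image(n) for n in("top","wrist","side")}
cv2.imwrite("pics/e_wrist.png",P["wrist"]["frame"])
f=P["side"]["frame"];a=cv2.resize(f[110:220,280:420],None,fx=2.7,fy=2.7,interpolation=cv2.INTER_CUBIC)
f=P["top"]["frame"];b=cv2.resize(f[170:280,290:430],None,fx=2.7,fy=2.7,interpolation=cv2.INTER_CUBIC)
cv2.imwrite("pics/e_st.png",np.hstack([a,b]))
```

```text
15.6333 21.861707863099582 [ 0.31753194 -0.29275708  0.24576823] [2.04078186 2.38583077 0.01094548] [2.05070524 2.37996059 0.        ] [-0.82944262 -0.35613384  1.59804391  0.00756554  1.89854504 -0.98258599] [8.14564366 8.15063947 1.99387755] [ 1.77021931 -1.92679112  1.4281749 ]
```

View pics/e_wrist.png

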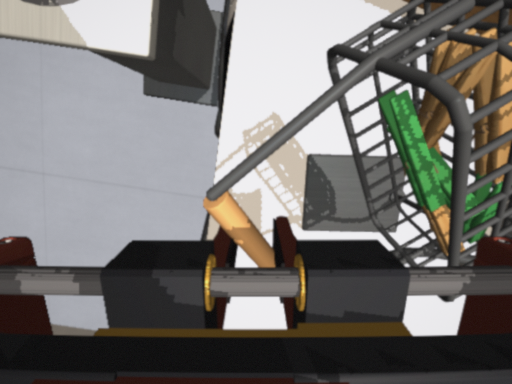

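View pics/e_st.png

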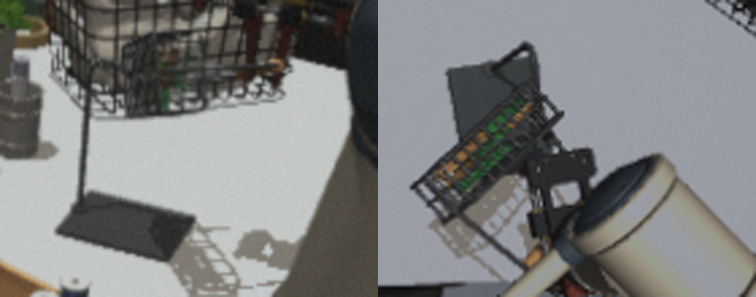

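Run:
```python
from h import *
q1=np.array(current_joints()); q0=solve_ik([.5734,.0503,.2863],down(np.radians(-6.7)))
print(q0)
for f in (.08,.16,.24):
    set_joints(q1+f*(q0-q1)); print(f,current_opening()*88,np.round(current_ft_force(),1),np.round(current_ft_torque(),2),np.round(current_tcp_pos(),3))
print(current_time())
P={n:get_image(n) for n in("top","wrist","side")}
w=cv2.resize(P["wrist"]["frame"],None,fx=.8,fy=.8)
f=P["side"]["frame"];a=cv2.resize(f[110:220,280:420],None,fx=2.7,fy=2.7,interpolation=cv2.INTER_CUBIC)
f=P["top"]["frame"];b=cv2.resize(f[170:280,290:430],None,fx=2.7,fy=2.7,interpolation=cv2.INTER_CUBIC)
cv2.imwrite("pics/f_st.png",np.hstack([a,b]));cv2.imwrite("pics/f_w.png",w)
```

```text
[0.02839538 0.04780075 1.16261333 0.         1.93117857 0.14533244]
0.08 17.864784766028055 [ 3.4 13.5  2. ] [ 2.86 -1.11  1.72] [ 0.347 -0.274  0.252]
0.16 16.07466167206029 [ 4.6 10.4  2. ] [ 2.13 -1.07  1.45] [ 0.373 -0.258  0.257]
0.24 13.821787108730428 [3.4 7.9 1.6] [ 1.5  -0.83  1.08] [ 0.399 -0.239  0.262]
16.5667
```

View pics/f_w.png

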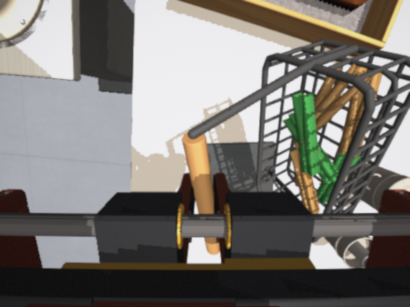

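View pics/f_st.png

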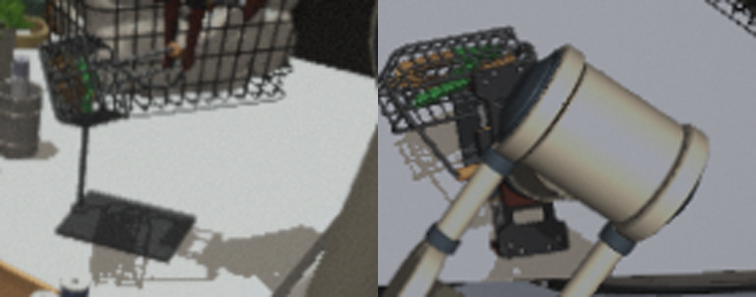

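Run:
```python
from h import *
q1=np.array(current_joints()); q0=np.array([0.02839538,0.04780075,1.16261333,0.,1.93117857,0.14533244])
for f in (.2,.4,.6):
    set_joints(q1+f*(q0-q1)); print(f,current_opening()*88,np.round(current_ft_force(),1),np.round(current_ft_torque(),2),np.round(current_tcp_pos(),3))
print(current_time())
P={n:get_image(n) for n in("top","wrist","side")}
w=cv2.resize(P["wrist"]["frame"],None,fx=.8,fy=.8)
f=P["side"]["frame"];a=cv2.resize(f[110:220,240:380],None,fx=2.7,fy=2.7,interpolation=cv2.INTER_CUBIC)
f=P["top"]["frame"];b=cv2.resize(f[140:250,250:390],None,fx=2.7,fy=2.7,interpolation=cv2.INTER_CUBIC)
cv2.imwrite("pics/g_st.png",np.hstack([a,b]));cv2.imwrite("pics/g_w.png",w)
```

```text
0.2 13.16653914720328 [-0.3  0.2 -1.9] [-0.14  0.35 -0.03] [ 0.445 -0.196  0.268]
0.4 13.212373814208748 [-0.6 -0.3 -1.8] [-0.16  0.3  -0.01] [ 0.487 -0.146  0.275]
0.6 13.040767896392968 [ 0.6 -0.4 -3.1] [-0.12  0.37 -0.03] [ 0.523 -0.088  0.28 ]
17.8417
```

View pics/g_w.png

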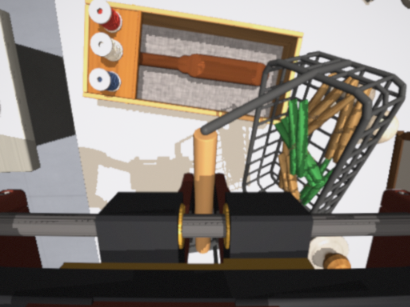

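View pics/g_st.png

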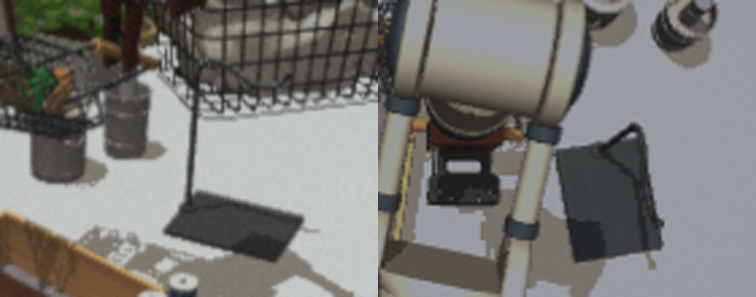

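Run:
```python
from h import *
G=.0187
print(solve_ik([.47,-.11,.157-G],down(0)))
servo_line([.47,-.11,.26],down(0),v=.15)
servo_line([.47,-.11,.157-G],v=.15)
print(np.round(current_ft_force(),1))
for F in (12,6,4):
    command_gripper(0,F); dwell(.3)
    print(F,current_opening()*88,np.round(current_ft_force(),1),np.round(current_ft_torque(),2))
print(current_time())
P={n:get_image(n) for n in("top","wrist","side")}
w=cv2.resize(P["wrist"]["frame"],None,fx=.8,fy=.8)
f=P["side"]["frame"];a=cv2.resize(f[110:250,240:380],None,fx=2.7,fy=2.7,interpolation=cv2.INTER_CUBIC)
f=P["top"]["frame"];b=cv2.resize(f[140:280,230:370],None,fx=2.7,fy=2.7,interpolation=cv2.INTER_CUBIC)
cv2.imwrite("pics/h_st.png",np.hstack([a,b]));cv2.imwrite("pics/h_w.png",w)
```

```text
[-3.00399820e-01 -2.28530728e-01  1.68484759e+00 -4.44089210e-16
  1.68527579e+00 -3.00399820e-01]
[ 0.9 -1.2  0.8]
12 14.001574058750835 [ 0.6 -0.3  0. ] [-0.1  -0.01 -0.09]
6 13.397177503170303 [ 0.5 -1.1 -0.3] [-0.11  0.05 -0.07]
4 14.105984585772951 [ 0.5 -1.   0.6] [-0.05 -0.   -0.13]
21.0667
```

View pics/h_w.png

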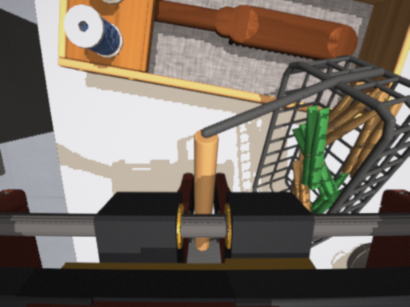

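View pics/h_st.png

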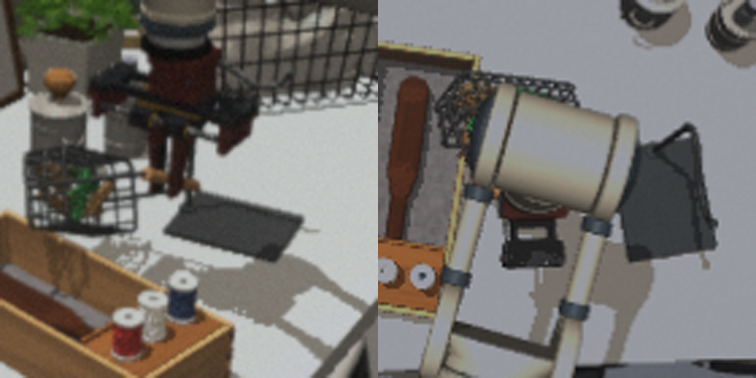

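Run:
```python
from h import *
P={n:get_image(n) for n in("top","wrist","side")}
w=P["wrist"]
print(current_tcp_pos(),atz(w,(255,166),.157),atz(w,(255,166),.165))
for n in P:
  for q in("dowel_mid","peg_basket"): print(n,q,[(d["at"],round(d["conf"],2)) for d in tip_of(q,P[n])][:2])
  r=find_in("peg_basket",P[n]); print(r[:1])
```

```text
[ 0.47000631 -0.10998765  0.138299  ] [ 0.47217568 -0.06489941  0.157     ] [ 0.47216465 -0.06366833  0.165     ]
top dowel_mid [([221.1, 239.4], 0.47)]
top peg_basket [([275.0, 175.5], 0.55)]
[{'rect': [255.8, 165.2, 304.6, 193.8], 'conf': 0.89}]
wrist dowel_mid [([253.7, 253.6], 0.75)]
wrist peg_basket [([421.5, 196.5], 0.8)]
[{'rect': [239.5, 70.4, 512.0, 316.8], 'conf': 0.72}]
side dowel_mid [([301.8, 174.3], 0.93), ([250.6, 225.4], 0.61)]
side peg_basket [([265.1, 182.0], 0.67), ([310.7, 225.0], 0.38)]
[{'rect': [252.1, 163.2, 315.1, 196.2], 'conf': 0.83}]
```

Run:
```python
from h import *
G=.0187
command_gripper(0,30)
servo_line([.465,-.115,.175],v=.15)
servo_line([.465,-.128,.158-G],v=.15)
print(np.round(current_ft_force(),1),np.round(current_ft_torque(),2))
for F in (8,5,3):
    command_gripper(0,F); dwell(.2)
    print(F,current_opening()*88,np.round(current_ft_force(),1),np.round(current_ft_torque(),2))
print(current_time())
P={n:get_image(n) for n in("top","wrist","side")}
w=cv2.resize(P["wrist"]["frame"],None,fx=.8,fy=.8)
f=P["side"]["frame"];a=cv2.resize(f[110:250,240:380],None,fx=2.7,fy=2.7,interpolation=cv2.INTER_CUBIC)
f=P["top"]["frame"];b=cv2.resize(f[140:280,230:370],None,fx=2.7,fy=2.7,interpolation=cv2.INTER_CUBIC)
cv2.imwrite("pics/i_st.png",np.hstack([a,b]));cv2.imwrite("pics/i_w.png",w)
```

```text
[ 1.5 -1.  -2.4] [-0.36  0.12 -0.14]
8 14.172608439552892 [ 0.6 -1.5 -2.1] [-0.18  0.12 -0.1 ]
5 13.697731414959936 [ 1.3 -0.5 -0.7] [-0.21  0.06 -0.13]
3 15.648246494506978 [ 0.7 -0.6 -1.3] [-0.2   0.06 -0.04]
24.2
```

View pics/i_w.png

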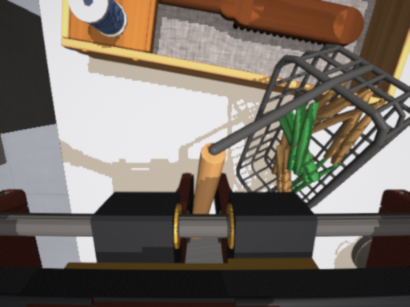

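View pics/i_st.png

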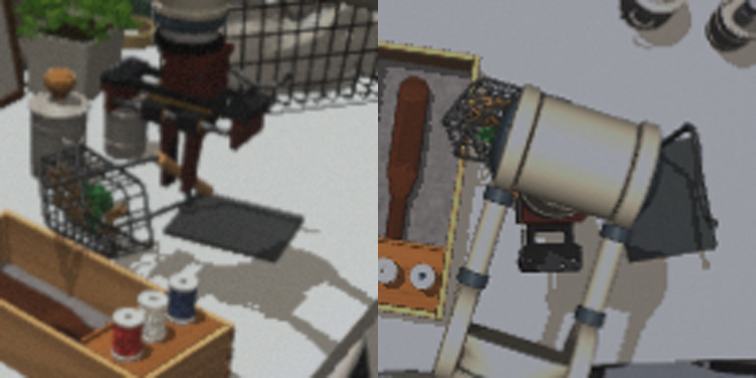

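Run:
```python
from h import *
G=.0187
command_gripper(0,25); print(current_time(),current_opening()*88)
servo_line([.43,-.145,.19],v=.2)
servo_line([.40,-.15,.165-G],v=.2)
print(np.round(current_ft_force(),1),np.round(current_ft_torque(),2))
command_gripper(0,4); dwell(.2)
print(current_time(),current_opening()*88,np.round(current_ft_force(),1),np.round(current_ft_torque(),2))
P={n:get_image(n) for n in("top","wrist","side")}
w=cv2.resize(P["wrist"]["frame"],None,fx=.8,fy=.8)
f=P["side"]["frame"];a=cv2.resize(f[110:250,240:380],None,fx=2.7,fy=2.7,interpolation=cv2.INTER_CUBIC)
f=P["top"]["frame"];b=cv2.resize(f[160:300,230:370],None,fx=2.7,fy=2.7,interpolation=cv2.INTER_CUBIC)
cv2.imwrite("pics/j_st.png",np.hstack([a,b]));cv2.imwrite("pics/j_w.png",w)
```

```text
24.5667 13.688638092314148
[-0.8  0.6  1.5] [0.09 0.59 0.03]
25.8667 13.571307863782497 [ 0.2  1.2 -0.1] [ 0.12 -0.06  0.05]
```

View pics/j_w.png

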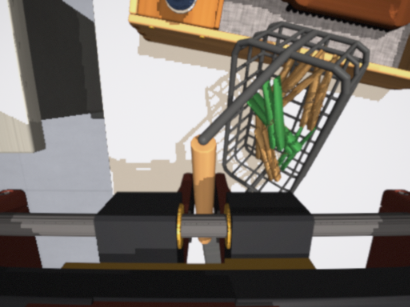

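View pics/j_st.png

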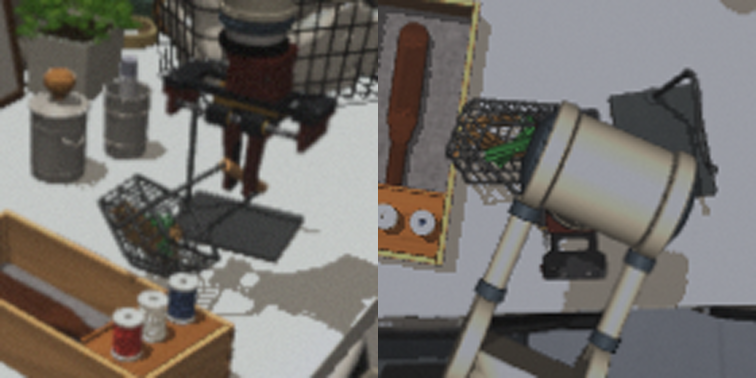

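Run:
```python
from h import *
G=.0187
servo_line([.44,-.155,.20-G],v=.2)
print(current_opening()*88,np.round(current_ft_force(),1),np.round(current_ft_torque(),2),current_time())
P={n:get_image(n) for n in("top","wrist","side")}
w=cv2.resize(P["wrist"]["frame"],None,fx=.8,fy=.8)
f=P["side"]["frame"];a=cv2.resize(f[110:250,240:380],None,fx=2.7,fy=2.7,interpolation=cv2.INTER_CUBIC)
f=P["top"]["frame"];b=cv2.resize(f[160:300,230:370],None,fx=2.7,fy=2.7,interpolation=cv2.INTER_CUBIC)
cv2.imwrite("pics/k_st.png",np.hstack([a,b]));cv2.imwrite("pics/k_w.png",w)
```

```text
13.800967131556728 [ 0.   0.3 -2.5] [-0.25  0.14  0.01] 26.4333
```

View pics/k_w.png

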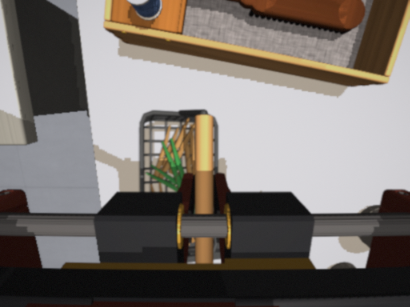

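View pics/k_st.png

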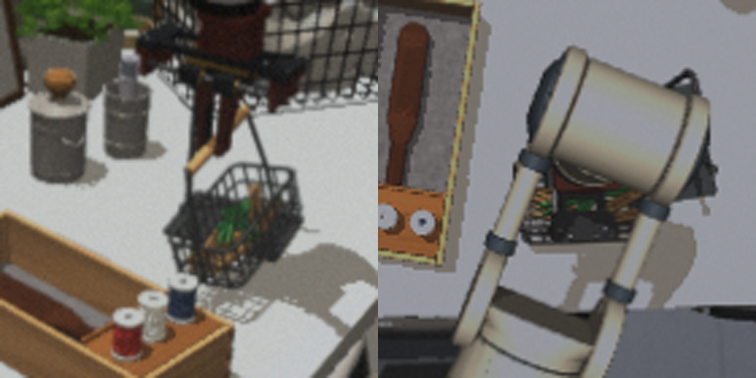

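Run:
```python
from m import *
G=.0187
P={n:get_image(n) for n in("top","wrist","side")}
print(atz(P["wrist"],(256,143),.2)); meas(["dowel_mid","peg_basket"],P,.3)
s=P["side"]
print("side dowel ends", [ (240+u/2.7,110+v/2.7) for u,v in((190,165),(245,110))])
for y in (-.085,-.155,-.22): print(y,proj(s,[.44,y,.2]))
f=s["frame"];cv2.imwrite("pics/l.png",np.hstack([cv2.resize(f[140:220,290:360],None,fx=5,fy=5,interpolation=cv2.INTER_CUBIC),cv2.resize(P["wrist"]["frame"][120:360,180:330],None,fx=400/240,fy=400/240)]))
```

```text
[ 0.44179056 -0.09770927  0.2       ]
dowel_mid [ 0.4405 -0.1596  0.1948] [('top', array([0.1, 0.2])), ('wrist', array([-1.9,  1.1])), ('side', array([-0.6,  0. ]))]
peg_basket [ 0.4454 -0.1822  0.0323] [('top', array([-5.2, -4.5])), ('wrist', array([-2.3,  9.9])), ('side', array([4.6, 1. ]))]
side dowel ends [(310.3703703703704, 171.11111111111111), (330.74074074074076, 150.74074074074073)]
-0.085 [[307.9000569  168.40390271]]
-0.155 [[319.42437025 159.84085632]]
-0.22 [[329.35263678 152.45860025]]
```

View pics/l.png

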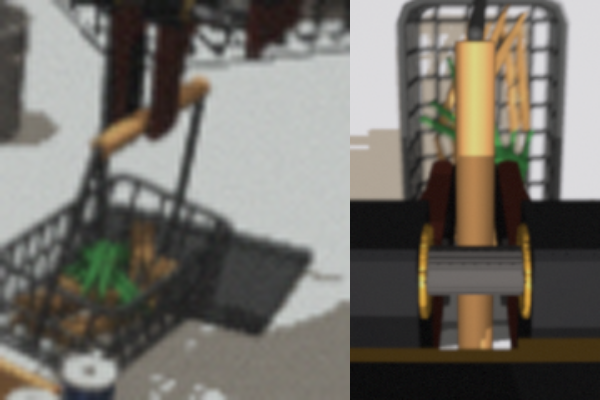

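Run:
```python
from m import *
G=.0187
servo_line([.44,-.155,.143-G],v=.15)
print(np.round(current_ft_force(),1))
command_gripper(.6)
P={n:get_image(n) for n in("top","wrist","side")}
meas(["dowel_mid","peg_basket"],P,.3)
print(current_time())
f=P["side"]["frame"];cv2.imwrite("pics/n.png",np.hstack([cv2.resize(f[140:240,290:360],None,fx=4,fy=4,interpolation=cv2.INTER_CUBIC),cv2.resize(P["wrist"]["frame"][120:360,150:360],None,fx=400/240,fy=400/240)]))
```

```text
[-0.2 -0.4 -2.3]
dowel_mid [ 0.4384 -0.1474  0.1586] [('top', array([0.7, 0.2])), ('wrist', array([-0.4, -4.7])), ('side', array([-0.3, -0.3]))]
peg_basket [ 0.4407 -0.1714 -0.0025] [('top', array([0.5, 2. ])), ('wrist', array([-1.3,  2.6])), ('side', array([-3. , -0.1]))]
28.7833
```

View pics/n.png

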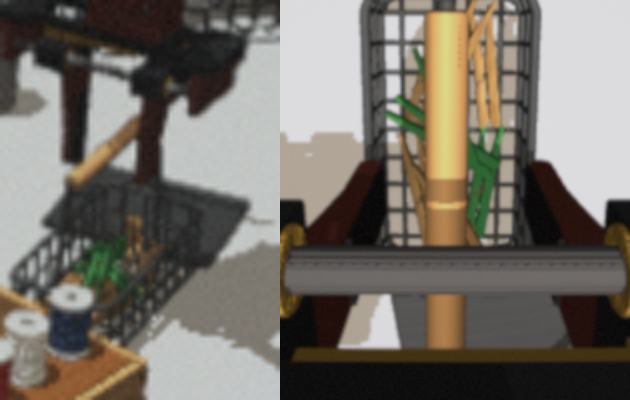

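Run:
```python
from m import *
G=.0187
w=get_image("wrist")
e=atz(w,(250,127),.145); e2=atz(w,(250,235),.145); print(e,e2)
mid_y=e[1]-.065; print("mid",mid_y)
gy=np.clip(mid_y+.035,-.135,-.105)
x=current_tcp_pos()[0]
servo_line([x,gy,.140-G],v=.15)
command_gripper(0,60)
print(gy,current_opening()*88,current_time())
servo_line([x,gy,.262-G],v=.2)
servo_line([.375,gy,.262-G],v=.2)
P={n:get_image(n) for n in("top","wrist","side")}
meas(["dowel_mid"],P,.3)
w=P["wrist"]
f=P["side"]["frame"];cv2.imwrite("pics/o.png",np.hstack([cv2.resize(f[120:220,290:390],None,fx=4,fy=4,interpolation=cv2.INTER_CUBIC),cv2.resize(w["frame"],None,fx=.8,fy=400/384*1.0)]))
print(current_time(),np.round(current_ft_force(),1))
```

```text
[ 0.43964765 -0.08988055  0.145     ] [ 0.43942494 -0.14802794  0.145     ]
mid -0.15488054883187063
-0.11988054883187063 12.768327737653362 29.9333
dowel_mid [ 0.3582 -0.0073  0.3703] [('top', array([18.2,  7.4])), ('wrist', array([-187.4, -645. ])), ('side', array([-12.6, -17.4]))]
31.4667 [-0.1  0.3 -2.1]
```

View pics/o.png

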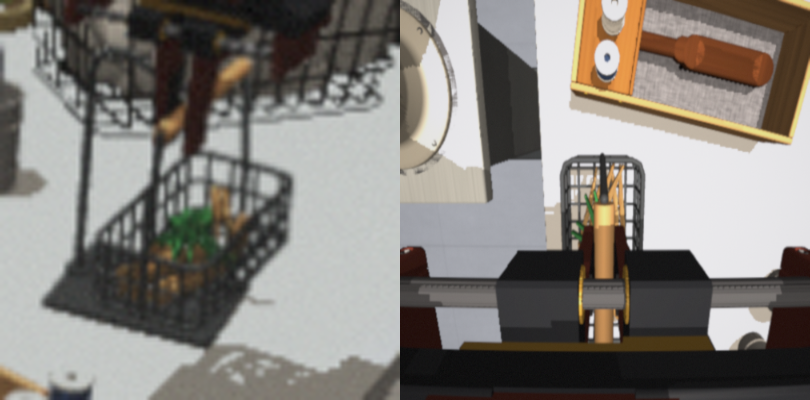

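Run:
```python
from m import *
yh=np.radians(8.5); G=.0187
T=lambda X:np.array(X)-[0,0,G]
seat=np.array([.459,-.309,.204])
hx=np.array([np.cos(yh),np.sin(yh),0]);hy=np.array([-np.sin(yh),np.cos(yh),0])
servo_line(T(seat+hy*.035-.095*hx+[0,0,.058]),down(yh),v=.2)
print(current_time(),np.round(current_ft_force(),1),current_opening()*88)
w=get_image("wrist");s=get_image("side")
f=s["frame"];cv2.imwrite("pics/p.png",np.hstack([cv2.resize(f[110:210,290:390],None,fx=4,fy=4,interpolation=cv2.INTER_CUBIC),cv2.resize(w["frame"],None,fx=.8,fy=400/384*1.0)]))
```

```text
32.4667 [-0.4 -0.3 -2.7] 12.618700830899405
```

View pics/p.png

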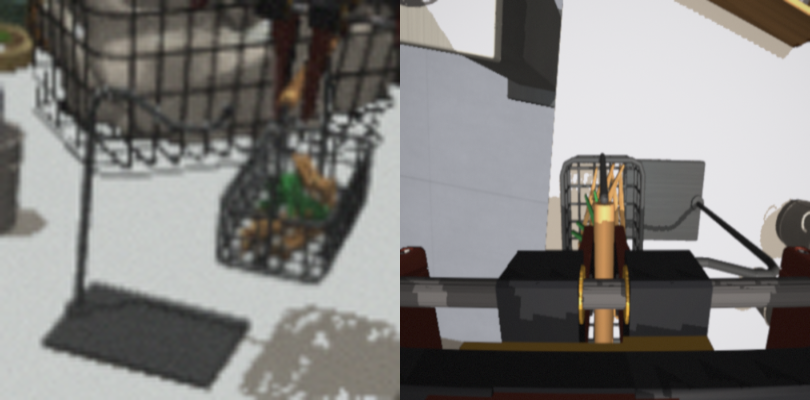

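Run:
```python
from m import *
yh=np.radians(8.5); G=.0187
T=lambda X:np.array(X)-[0,0,G]
seat=np.array([.459,-.309,.204])
hx=np.array([np.cos(yh),np.sin(yh),0]);hy=np.array([-np.sin(yh),np.cos(yh),0])
servo_line(T(seat+hy*.035+.002*hx+[0,0,.056]),v=.15)
print(current_time(),np.round(current_ft_force(),1))
servo_line(T(seat+hy*.035+.002*hx+[0,0,.012]),v=.1)
print(current_time(),np.round(current_ft_force(),1))
w=get_image("wrist");s=get_image("side")
f=s["frame"];cv2.imwrite("pics/q.png",np.hstack([cv2.resize(f[110:210,290:390],None,fx=4,fy=4,interpolation=cv2.INTER_CUBIC),cv2.resize(w["frame"],None,fx=.8,fy=400/384*1.0)]))
```

```text
33.3667 [-0.3  1.1 -1.8]
33.9583 [-0.3 -0.9 -2.7]
```

View pics/q.png

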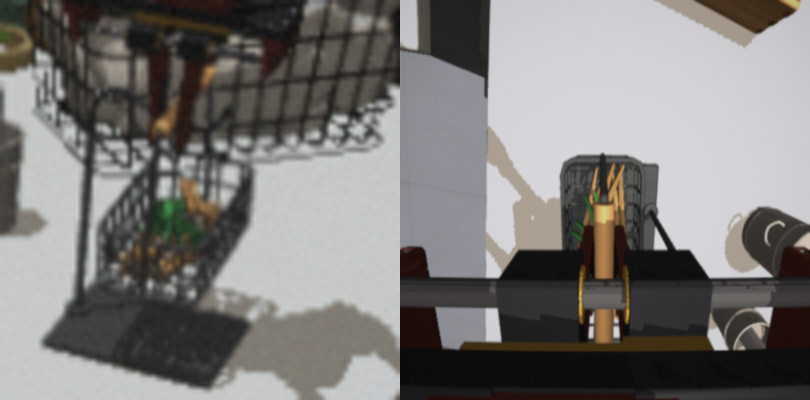

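Run:
```python
from m import *
p=np.array(current_tcp_pos())
servo_line(p-[0,0,.005],v=.05)
print(current_time(),np.round(current_ft_force(),1))
command_gripper(1.0)
servo_line(p+[0,0,.09],v=.25)
servo_line([.47,-.06,.30],down(np.radians(90-9)),v=.4)
print(current_time())
P={n:get_image(n) for n in("top","wrist","side")}
meas(["brush_back","brush_tip","deck_edge","dowel_mid","hook_seat","brush_tail"],P,.4)
f=P["side"]["frame"];cv2.imwrite("pics/r.png",np.hstack([cv2.resize(f[110:210,290:390],None,fx=4,fy=4,interpolation=cv2.INTER_CUBIC),cv2.resize(P["wrist"]["frame"],None,fx=.8,fy=400/384*1.0)]))
f=P["top"]["frame"];cv2.imwrite("pics/r2.png",cv2.resize(f[140:270,200:370],None,fx=4.5,fy=4.5,interpolation=cv2.INTER_CUBIC))
```

```text
34.3083 [-0.5 -0.4 -3.2]
37.475
brush_back [0.552  0.0288 0.0375] [('top', array([ 0.2, -1.1])), ('wrist', array([ 0.8, -1.7])), ('side', array([ 0.5, -0. ]))]
brush_tip [0.6401 0.0153 0.032 ] [('top', array([0.4, 0.6])), ('wrist', array([ 0.1, -0.1])), ('side', array([-0.8, -0.2]))]
deck_edge [0.4308 0.0423 0.0743] [('top', array([-2.1,  1.9])), ('wrist', array([-3.9,  5.7])), ('side', array([ 0.5, -0.5]))]
dowel_mid [ 0.4596 -0.311   0.2126] [('wrist', array([-1.8, -0.9])), ('side', array([-0.5,  0.2]))]
hook_seat [ 0.4532 -0.2853  0.2184] [('top', array([ 0.8, -1.4])), ('wrist', array([ 5.2, -7.5])), ('side', array([-0.2, -1.3]))]
```

View pics/r.png

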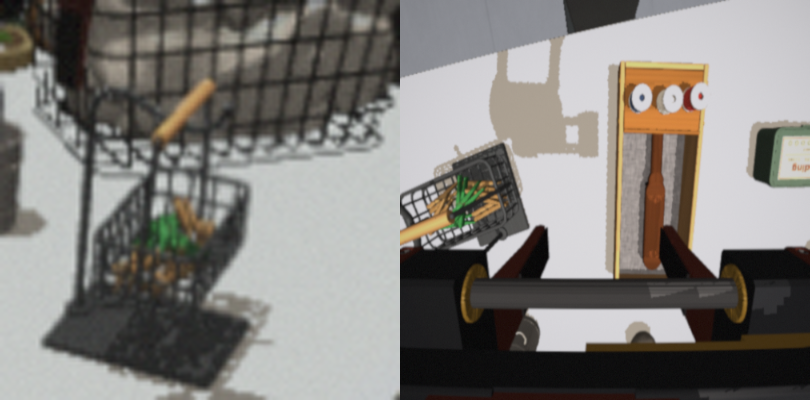

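View pics/r2.png

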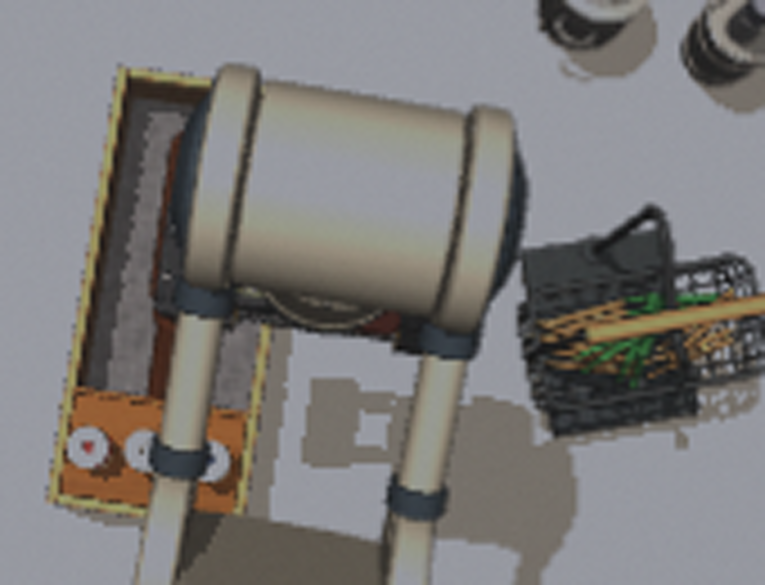

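```bash
cat > b.py <<'E'
from m import *
G=.0187
yb=np.radians(-8.7)
bb=np.array([.553,.0285,.034])
Rz=R.from_euler('z',yb)
ax=Rz.apply([1,0,0])
tail0=bb+Rz.apply([-.19,0,-.007])
def pose(tail,th):
    Rb=Rz*R.from_euler('y',-th)
    g=tail+Rb.apply([.19,0,.007])
    Rt=Rb*R.from_matrix(np.column_stack([[-1,0,0],[0,1,0],[0,0,-1.]]))  # tool x=-x, y=+y, z=-z
    return g-Rt.apply([0,0,1])*0+Rt.apply([0,0,1])*G, Rt.as_rotvec()
D=np.radians
steps=[]
for th,dz in ((0,0),(7,-.004),(14,-.008),(20,-.010)):
    steps.append(pose(tail0+[0,0,dz],D(th)))
t4=tail0+[0,0,-.010]+(ax*np.cos(D(20))+np.array([0,0,np.sin(D(20))]))*.092
steps.append(pose(t4,D(20)))
steps.append(pose(t4+[0,0,.06],D(18)))
steps.append(pose(t4+[-.05,0,.215],D(12)))
E
python3 - <<'E'
from b import *
w=get_image("wrist")
for u in [(319,197),(314,250),(321,134)]: print(atz(w,u,.04))
print(tail0,current_time())
for p,r in steps: print(np.round(p,3),np.round(solve_ik(p,r),2) if solve_ik(p,r) is not None else None)
E
```

```text
[0.5348902  0.03387588 0.04      ]
[0.6254878  0.01659508 0.04      ]
[0.43733265 0.04670273 0.04      ]
[0.36518616 0.05723956 0.027     ] 38.575
[0.553 0.028 0.015] [-0.01  0.03  1.67 -0.    1.45 -1.43]
[0.553 0.028 0.035] [ 0.   -0.1   1.76 -0.02  1.36 -1.41]
[0.55  0.029 0.054] [ 0.02 -0.23  1.86 -0.04  1.28 -1.39]
[0.546 0.03  0.071] [ 0.03 -0.35  1.94 -0.07  1.21 -1.37]
[0.631 0.017 0.102] [ 0.   -0.12  1.69 -0.06  1.23 -1.41]
[0.633 0.016 0.156] [-0.   -0.11  1.57 -0.05  1.36 -1.42]
[0.587 0.016 0.292] [-0.01 -0.11  1.33 -0.03  1.72 -1.44]
```

Run:
```python
from b import *
command_gripper(.68)
p,r=steps[0]
movep(p+[0,0,.10],r)
servo_line(p+[0,0,.0],r,v=.13)
print(current_time(),np.round(current_ft_force(),1))
w=get_image("wrist");cv2.imwrite("pics/t.png",w["frame"])
```

```text
41.0083 [ 0.2 -0.4 -0.3]
```

View pics/t.png

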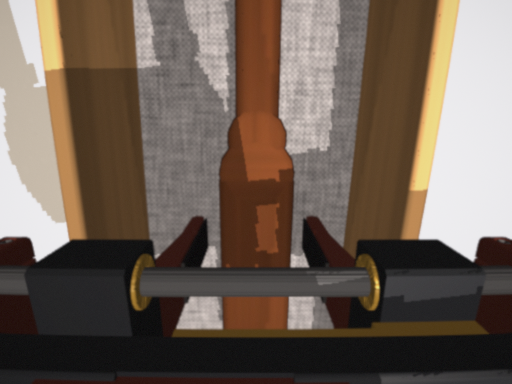

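Fingers straddle the brush head, aligned with it. Grip and tilt.

Run:
```python
from b import *
command_gripper(0,60)
print(current_time(),current_opening()*88)
for p,r in steps[1:4]:
    servo_line(p,r,v=.1); print(np.round(current_ft_force(),1))
print(current_time(),current_opening()*88)
P={n:get_image(n) for n in("top","side")}
f=P["side"]["frame"];g=P["top"]["frame"]
cv2.imwrite("pics/u.png",np.hstack([cv2.resize(f[150:280,200:330],None,fx=3,fy=3,interpolation=cv2.INTER_CUBIC),cv2.resize(g[140:270,190:320],None,fx=3,fy=3)]))
```

```text
41.5083 39.40912346512594
[ 0.2 -0.1 -1.7]
[-0.3 -0.3 -2. ]
[ 0.  -0.4 -1.8]
42.525 39.74812601243941
```

View pics/u.png

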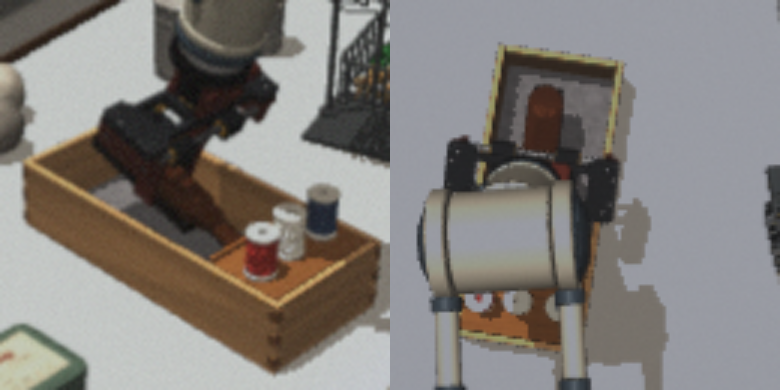

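Run:
```python
from b import *
p,r=steps[4]; servo_line(p,r,v=.1); print(np.round(current_ft_force(),1),np.round(current_ft_torque(),2),current_time())
P={n:get_image(n) for n in("top","side")}
f=P["side"]["frame"];g=P["top"]["frame"]
cv2.imwrite("pics/v.png",np.hstack([cv2.resize(f[130:280,190:340],None,fx=2.6,fy=2.6,interpolation=cv2.INTER_CUBIC),cv2.resize(g[120:270,180:330],None,fx=2.6,fy=2.6)]))
```

```text
[-0.1  0.2 -1.8] [ 0.05  0.24 -0.01] 43.6917
```

View pics/v.png

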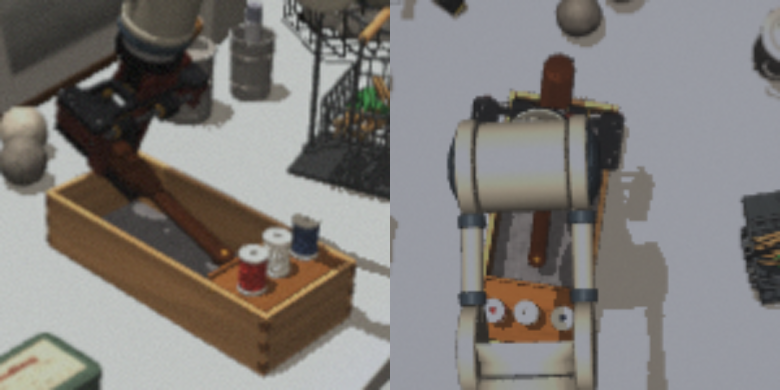

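Run:
```python
from b import *
p,r=steps[4]; servo_line(p+[.004,0,.06],r,v=.12); print(np.round(current_ft_force(),1))
servo_line(p+[.004,0,.215],r,v=.15)
dwell(.4)
print(current_time(),np.round(current_ft_force(),1),current_opening()*88,current_tcp_pos())
P={n:get_image(n) for n in("top","side","wrist")}
meas(["brush_tail","brush_tip","dowel_mid"],P,.3)
f=P["side"]["frame"];g=P["top"]["frame"]
cv2.imwrite("pics/x.png",np.hstack([cv2.resize(f[90:280,190:380],None,fx=2.1,fy=2.1,interpolation=cv2.INTER_CUBIC),cv2.resize(g[110:270,180:380],None,fx=2,fy=399/160)]))
```

```text
[ 0.   0.  -2.1]
46.025 [ 0.4 -1.1 -1.1] 39.39018570962669 [0.63503868 0.01656725 0.31715076]
brush_tail [0.4526 0.0513 0.2741] [('top', array([-1. , -1.7])), ('side', array([2.1, 0.4]))]
brush_tip [0.7125 0.0109 0.3608] [('top', array([0.1, 0.2])), ('side', array([-0.2, -0.1]))]
dowel_mid [ 0.4634 -0.3044  0.219 ] [('top', array([0.1, 0.2])), ('side', array([-0.2, -0. ])), ('wrist', array([-451.1, -221.5]))]
```

View pics/x.png

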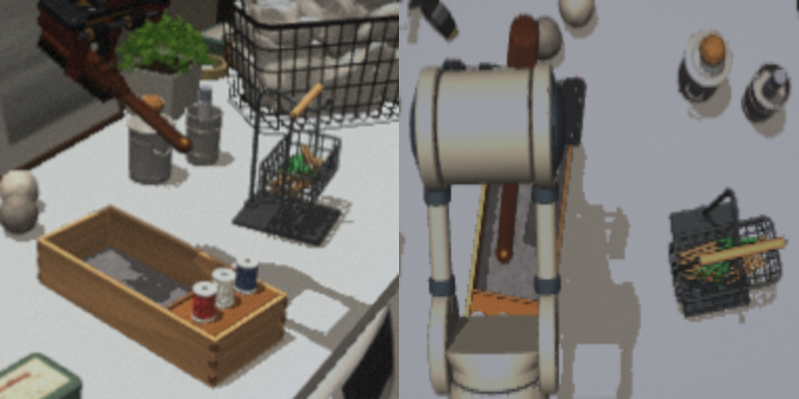

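Brush is up with its tail at about 0.27 m and its tip at about 0.36 m. The reels are standing and the basket is hanging, so I'm handing in.

Run:
```python
from cell import *
print(current_time(), max(abs(current_dq())))
print(job_done())
```

```text
46.625 0.0015982875225847733
the job is handed in; nothing more can be done
None
```

The basket hangs by its dowel on the hook, let go. The brush is held up in the air at a slant of about 20° and still. I handed the job in at 46.6 s of 56 s, and it reported no verdict.

**Mishap on the way:** on the first approach, the joint-space move swept the basket into the hook stand. The basket slipped in the grip and swung up about 80–90°; at its worst the wrist force I read was about 14 N. I backed off, let the basket swing down under a light grip and stood it on the worktop. I then regripped it 35 mm beside the middle of the dowel and hooked it from the front. While I was recovering it, the basket also touched the mending box; the reels looked undisturbed in the pictures.

**Last checks:**

| Check | Measured |
|---|---|
| Middle of the dowel | (0.463, -0.304, 0.219) m; expected (0.459, -0.309, 0.211) m |
| Brush tail height | about 0.27 m (0.165 m required) |
| Brush tip height | about 0.36 m (0.165 m required) |
| Gripper opening | 39.4 mm on the 40 mm wide brush back |
| Wrist load, arm at rest | -1.1 N vertical; the weight should give about 1.6 N and earlier readings were -1.8 to -2.1 N |
| Fastest joint | below 0.002 rad/s |

All three reels stood upright in the last side picture. I did not measure how far they may have shifted, and I did not measure the contact forces that the judging uses.

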